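Line up portion tubs in the holding frame and latch it

TASK

Slide the three lidded food tubs along the counter, without lifting them, into one neat straight row inside the steel holding frame: square and snug against its back rail, side by side without gaps and hard up against its end stop, in any order. Then swing the frame's red-tipped retaining bar down until it rests fully home in its red catch. Leave the pot, tin, bottle, bowl and plate where they are.

Things in the scene. Friction and masses are not known exactly. Their poses are not given: they have to be found in the camera images.
- frame: dark-steel frame fixed to the counter, open towards the robot. Origin: on the counter, inner corner of back rail and end stop; x points away from the robot, z up. Both 36 mm high, 8 thick. Rail: inner face x = 0, y = 0 to -361 mm. Stop: inner face y = 0, x = 0 to -96. Tubs belong at negative x and y, snug centres at x = -48, y = -48, -144, -240 mm
- catch (a point): saddle of the red forked catch post that receives the bar, 37 mm above the counter, at frame (-100, -344) mm; the post is 12 mm along frame x, 28 mm along y (its face towards the tubs at frame y = -330 mm), 50 mm high
- gate_hinge (a point): hinge axis of the retaining bar, 45 mm above the counter, at frame (+4, -344) mm, along the frame's y, between two 56 mm high lugs (each 6 mm thick, 11 mm to either side). Beyond the rail, from about 100 mm on, stand fixed food pans 100 mm high
- gate (a joint): angle of the retaining bar: 0 = closed, lying level along the frame's -x in the catch; pi/2 = upright; up to 2.0 = leaning away from the robot. Stiff hinge: it stays where it is left, about 1 to 2 N at the tip moves it
- gate_tip (a point): centre of the red cylindrical grip (22 mm diameter, 26 mm long, along the frame's y) at the end of the retaining bar, 136 mm from the hinge axis; the bar is aluminium, 14 mm wide (frame y), 10 mm thick
- tub_blue: closed square food tub, 96 x 96 mm and 52 mm high, about 0.45 kg, white with a flat blue lid; too wide for most grippers, slides on the counter. Origin: centre of the underside; z up
- tub_green: closed square food tub, 96 x 96 mm and 52 mm high, about 0.45 kg, white with a flat green lid; too wide for most grippers, slides on the counter. Origin: centre of the underside; z up
- tub_yellow: closed square food tub, 96 x 96 mm and 52 mm high, about 0.45 kg, white with a flat yellow lid; too wide for most grippers, slides on the counter. Origin: centre of the underside; z up
- sauce_pot: bystander: white round pot, 56 mm across, 40 mm high. Its upright axis stands 50 mm from this origin, along the body's -x (nearer the robot); origin on the counter
- spice_tin: bystander: steel tin with red cap, 53 mm across, 65 mm high. Its upright axis stands 50 mm from this origin, along the body's -x (nearer the robot); origin on the counter
- oil_bottle: bystander: amber bottle, 64 mm across, 170 mm high, upright; origin under its centre
- bowl: bystander: steel bowl, 130 mm across, 55 mm high; origin under its centre
- plate: bystander: white side plate, 140 mm across, 20 mm high; origin under its centre

How it is judged:
By the outcome, as a careful person would: the job done as asked, in the order asked, and still so for the second after the job is handed in, with the robot touching nothing.
It also fails if it takes over 72 s, if anything falls off the work surface, if the arm or the gripper's body presses on something with over 40 N, if the wrist force passes 120 N, or if a joint passes its speed limit or range.

ROBOT

A 6-joint arm with a two-finger parallel gripper is mounted at the origin on the work surface. World frame = base frame: x ahead of the robot, y to its left, z up, the work surface at z = 0. Lengths are in m, angles in rad, forces in N, time in s.
With the tool pointing down it reaches from about 0.325 to 0.9 m from the base axis. Payload 6.1 kg.
Tool frame: the origin (TCP) lies between the finger pads; the fingertips stand 22 mm ahead of it and the grasp point (between the pads) lies 3 mm ahead of it; z points along the fingers, y is the line along which they close (so a half turn about z gives the same grasp; the last joint's range is limited). The gripper opens to 87 mm and grips with 3 to 60 N. Pads are 19 mm wide; open, the fingers measure 117 mm over their backs; the gripper's body (75 mm by 190 mm) begins 51 mm behind the grasp point.
Start: joints at [1.154, 0.22, 1.526, -0, 1.395, -0.126], TCP at [0.179, 0.599, 0.245] pointing down, gripper open.
Joint ranges: [-2.98, 2.98], [-0.91, 2.08], [0.09, 2.57], [-1.24, 4.39], [0.2, 2.65], [-2.68, 2.68]. Speed limits (rad/s): [2.57, 2.57, 3.01, 3.14, 3.14, 3.14].

INTERFACE

Orientations are given as a rotation vector (axis times angle).
In Python, from workcell import manip gives the robot as it stands. The module is installed in compiled form; this text tells all that it offers.
- The arm moves only by the shell command python3 -m pendant 'ROWS'. ROWS is JSON, a list of rows, each an object of numbers: "dx", "dy", "dz": the shift along the tool's x, y, z in units of 40 mm (1.0 is 40 mm); "ax", "ay", "az": the turn, a rotation vector about the tool's x, y, z in units of 5 degrees (1.0 is 5 degrees); "jaw": the closure, from -1 (fully open) to 1 (shut), so that 0 is half open. A call has 1 to 20 rows; each row is the pose to reach, as a shift and turn from the pose commanded when the call began, along the tool's axes at that moment; what a row does not reach only later rows make up. A row lasts 1/12 s, in which the tool goes at most 41.7 mm and 7.16 degrees, less where a joint would pass 70% of its speed; a pose out of reach is approached as far as the arm can. A call with a gripper value outside its range is refused whole. The fingers move at their own pace and stop on an object; the grip force is fixed at half the most. Time passes only in rows, so rows that repeat a pose let the fingers close. It gives the time, the measured TCP pose, the force, the opening and the grip force at its end, in the units of the state.
- manip.read_state(): the state, without advancing time (a new reading comes with each control period).
- manip.grab_frame(name): name is "side" or "top"; returns a dict with "color" (400x640x3 uint8, red, green, blue), "camera_matrix" (3x3 intrinsics, pixels), "T" (4x4, takes a point from camera to world coordinates). Camera axes: x right, y up, looking along -z (the intrinsics and any distortion apply to the point x, -y, -z); pixel columns grow to the right and rows downward; lengths in m; the calibration is good to about 2 mm. A picture is of the moment at which its call begins. There is no depth.
- manip.sign_off(): hands the job in; it is judged then, once.
The state is a dict: "time": time; "q": joint angles; "joint_vel": joint speeds; "joint_efforts": joint torques, N m; "position": TCP position; "eef_rot": TCP orientation; "wrist_force": force on the tool from outside, world axes, zero at the start; "torque": the same for the moment, N m; "gripper_width": finger opening in m; "grasp_force": force on a finger pad.
Only numpy, scipy, OpenCV 4.12 (cv2) and the standard library are available. Lean on these libraries where they do the work, as an engineer would, in place of code of your own. Each camera call takes 0.05 s, during which the arm holds its last target. There are 200 camera calls.

## Working session

There is one attempt and no reset: what is moved stays moved. The work goes in short steps, Python scripts to look and compute and a shell command to move; the robot and the scene stay as the last step left them, time stands still between calls to the robot, and variables do not carry over. Pictures are saved under pics/ and viewed, at most 10 in all, crops included, and the job is handed in when it is done.

```bash
mkdir -p pics
python3 - <<'E'
from workcell import manip
import cv2,numpy as np
for n in("top","side"):
    f=manip.grab_frame(n); cv2.imwrite(f"pics/{n}0.png",f["color"][:,:,::-1])
    print(n,f["camera_matrix"].tolist(),np.round(f["T"],4).tolist(),[k for k in f])
s=manip.read_state();print(s)
E
```

```text
top [[386.4701610153057, 0.0, 318.7576365160668], [0.0, 386.4701610153057, 202.77366211216616], [0.0, 0.0, 1.0]] [[-0.0168, 0.9847, -0.1736, 0.3891], [-0.9998, -0.0189, -0.0101, -0.0036], [-0.0132, 0.1734, 0.9848, 1.3212], [0.0, 0.0, 0.0, 1.0]] ['color', 'camera_matrix', 'T']
side [[384.07320364302575, 0.0, 319.8120051184747], [0.0, 384.07320364302575, 205.36827439314516], [0.0, 0.0, 1.0]] [[-0.9696, 0.1835, -0.162, 0.399], [-0.2447, -0.7112, 0.6591, 0.7466], [0.0058, 0.6786, 0.7344, 0.8866], [0.0, 0.0, 0.0, 1.0]] ['color', 'camera_matrix', 'T']
{'time': 0.1, 'q': array([ 1.15388749e+00,  2.21164219e-01,  1.52749819e+00, -8.84500149e-07,
        1.39468877e+00, -1.26096921e-01]), 'joint_vel': array([-0.00074648, -0.0008915 , -0.00238476,  0.00135925, -0.00016601,
       -0.00013246]), 'joint_efforts': array([ 5.89558513e-04, -4.95941985e+01, -3.88526058e+01,  7.01996684e-02,
        5.13977814e-02, -2.88256877e-05]), 'position': array([0.1789967 , 0.5982784 , 0.24353532]), 'eef_rot': array([-4.55129681e-01, -3.10797307e+00,  2.66106469e-03]), 'wrist_force': array([-0.71540719,  0.06888097,  0.0330267 ]), 'torque': array([ 0.00752553, -0.0187141 ,  0.00431365]), 'grasp_force': 0.0, 'gripper_width': 0.08703104675719876}
```

View pics/top0.png

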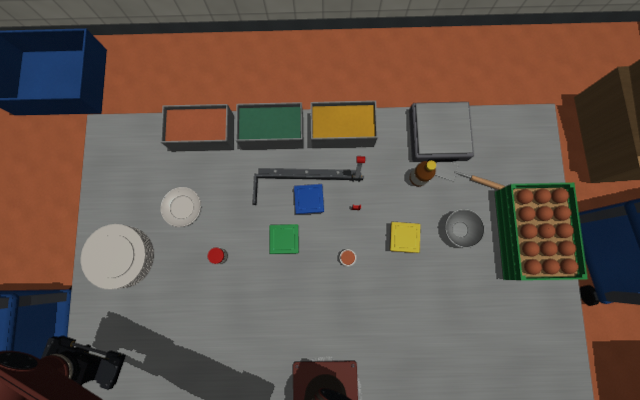

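View pics/side0.png

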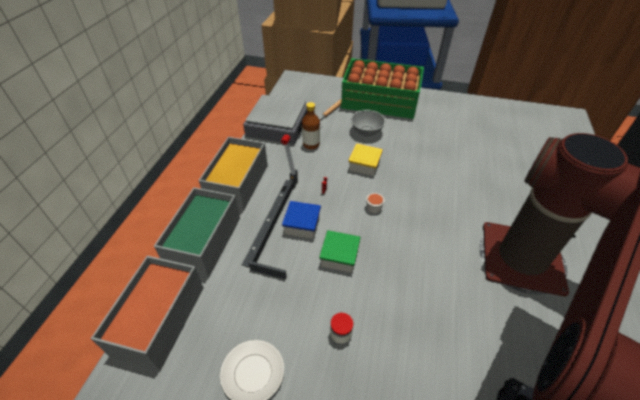

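The top view shows the frame with its inner corner near (258,178) and the rail running right to the hinge at about (357,175). The gate tip is at (361,159) and the catch at (356,207). The tubs are blue (309,199), green (284,239) and yellow (405,237). Next I'll enlarge this area for exact corners.

```bash
python3 - <<'E'
import cv2
a=cv2.imread("pics/top0.png")[140:280,240:440]
cv2.imwrite("pics/crop0.png",cv2.resize(a,None,fx=4,fy=4,interpolation=cv2.INTER_CUBIC))
E
cat > h.py <<'E'
from workcell import manip
import cv2,numpy as np
def w(f,u,v,z):
    K=f["camera_matrix"];T=np.array(f["T"])
    d=T[:3,:3]@np.array([(u-K[0,2])/K[0,0],-(v-K[1,2])/K[1,1],-1]);o=T[:3,3]
    return (o+d*(z-o[2])/d[2])
def px(f,p):
    K=f["camera_matrix"];T=np.array(f["T"]);c=T[:3,:3].T@(np.array(p)-T[:3,3])
    return K[0,2]+K[0,0]*c[0]/-c[2],K[1,2]-K[1,1]*c[1]/-c[2]
HSV={"blue":((105,150,60),(125,255,255)),"green":((50,150,60),(75,255,255)),"yellow":((24,150,100),(34,255,255))}
def tubs(f,roi=(225,180,440,300)):
    x0,y0,x1,y1=roi;h=cv2.cvtColor(f["color"],cv2.COLOR_RGB2HSV)
    for c,(a,b) in HSV.items():
        m=cv2.inRange(h,a,b);k=np.zeros_like(m);k[y0:y1,x0:x1]=m[y0:y1,x0:x1]
        cs,_=cv2.findContours(k,cv2.RETR_EXTERNAL,cv2.CHAIN_APPROX_NONE)
        if not cs: print(c,"none");continue
        g=max(cs,key=cv2.contourArea)[:,0]
        P=np.array([w(f,u,v,.052)[:2] for u,v in g],np.float32)*1000
        r=cv2.minAreaRect(P);print(c,np.round(r[0],1),np.round(r[1],1),round(r[2],1))
E
python3 - <<'E'
from h import *
f=manip.grab_frame("top");tubs(f)
E
```

```text
blue [627.3  43.6] [94.3 93.9] 3.0
green [494.8 127. ] [91.7 89.3] 0.3
yellow [ 494.  -270.8] [94.1 94.3] 84.7
```

View pics/crop0.png

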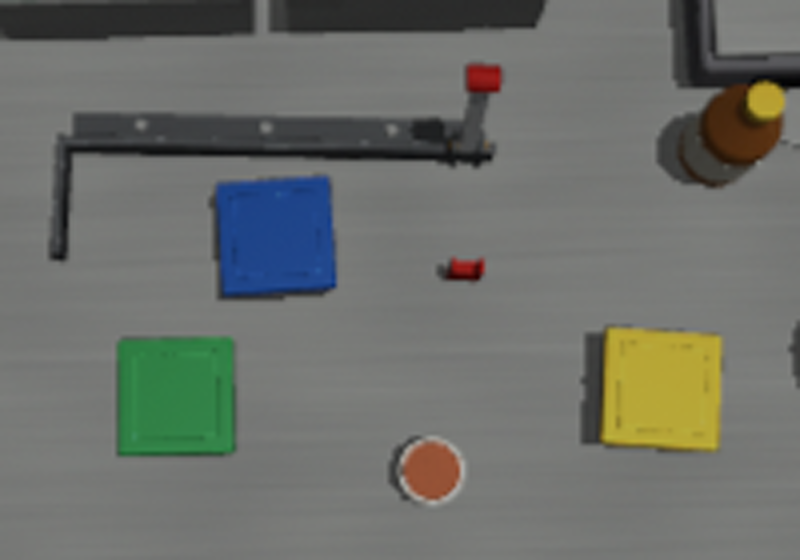

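The crop shows the rail's dark inner face running from (70,150) to (440,157), the stop's end at (58,258), the catch at (465,268) and the gate tip at (484,78). I'll fit the frame pose to these and check it with an overlay.

```bash
cat >> h.py <<'E'
def F(p,x0,y0,yaw):
    c,s=np.cos(yaw),np.sin(yaw);return np.array([x0+c*p[0]-s*p[1],y0+s*p[0]+c*p[1],p[2]])
def crop(f,u0,v0,u1,v1,k,lines,name):
    im=cv2.resize(f["color"][v0:v1,u0:u1,::-1],None,fx=k,fy=k,interpolation=cv2.INTER_CUBIC)
    q=lambda p:tuple(int(round((a-b+.5)*k-.5)) for a,b in zip(px(f,p),(u0,v0)))
    for a,b in lines: cv2.line(im,q(a),q(b),(255,0,255),1)
    cv2.imwrite(name,im)
E
python3 - <<'E'
from h import *
from scipy.optimize import least_squares
f=manip.grab_frame("top")
c=lambda a,b:(240+(a+.5)/4-.5,140+(b+.5)/4-.5)
obs=[((-.1,-.344,.045),c(465,268)),((-.096,.004,.036),c(58,253)),((0,-.04,.030),c(120,148)),((0,-.30,.030),c(420,154))]
def r(p,i=None):
    e=[]
    for k,(P,o) in enumerate(obs):
        d=np.array(px(f,F(P,*p)))-o
        e+=[d[1]] if k>1 else list(d)
    return e
s=least_squares(r,[.7,.2,0]);p=s.x;print(p,np.round(s.fun,2))
L=[]
def seg(a,b):L.append((F(a,*p),F(b,*p)))
for z in(0,.036):
    seg((0,0,z),(0,-.361,z));seg((0,0,z),(-.096,0,z))
seg((-.096,0,.036),(-.096,.008,.036));seg((-.096,.008,.036),(.008,.008,.036));seg((.008,.008,.036),(.008,-.361,.036))
for y in(-.33,-.358):seg((-.106,y,.05),(-.094,y,.05))
for x in(-.106,-.094):seg((x,-.33,.05),(x,-.358,.05))
crop(f,240,160,370,225,6,L,"pics/ov1.png")
tip=[px(f,F((.004-.136*-np.cos(t)*-1,-.344,.045+.136*np.sin(t)),*p)) for t in(1.2,1.57,1.8,2.0)];print(np.round(tip,1),c(484,78))
E
```

```text
[ 0.71444843  0.22226618 -0.04637354] [ 0.7  -0.01 -0.71  0.23 -0.35  0.09]
[[360.3 182.1]
 [360.7 165.6]
 [360.7 156.2]
 [360.5 149. ]] (360.625, 159.125)
```

View pics/ov1.png

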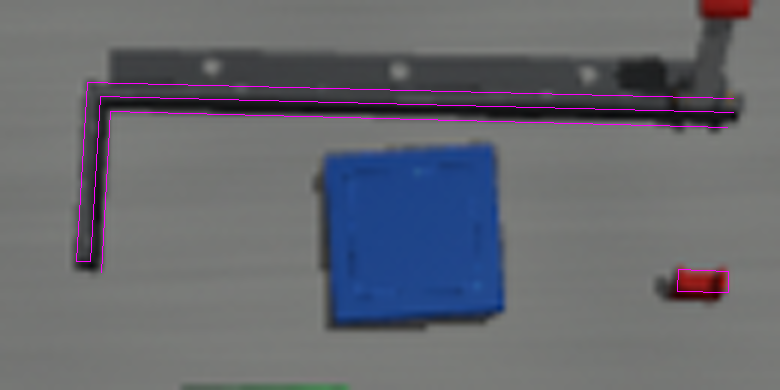

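Wireframe matches the picture: the frame corner is at world (0.714, 0.222) with yaw -2.7°, and the gate is at about 1.72 rad. In frame mm, blue is at (-79,-182), green at (-215,-105) and yellow at (-197,-503). First I push blue to the rail, then green, then yellow.

```bash
cat >> h.py <<'E'
P0=(.71445,.22227,-.04637)
def toframe(x,y):
    c,s=np.cos(P0[2]),np.sin(P0[2]);d=np.array([x-P0[0],y-P0[1]]);return np.array([c*d[0]+s*d[1],-s*d[0]+c*d[1]])*1000
def st():
    from scipy.spatial.transform import Rotation as R
    s=manip.read_state();M=R.from_rotvec(s["eef_rot"]).as_matrix()
    print("t",round(s["time"],2),"frame xy",np.round(toframe(*s["position"][:2]),1),"tip z",round(s["position"][2]*1000-22,1),"ytool yaw rel frame y",round(np.degrees(np.arctan2(M[1,1],M[0,1])-P0[2])-90,2),"tilt",round(np.degrees(np.arccos(-M[2,2])),2),"q6",round(s["q"][5],2),"F",np.round(s["wrist_force"],1))
def ft():
    f=manip.grab_frame("top")
    print("pot",toframe(*w(f,347.5,257.5,.04)[:2]),"tin",toframe(*w(f,216,256,.065)[:2]))
    tubs(f)
E
python3 -m pendant '[{"dx":-13,"dy":-10.66,"dz":3.1,"az":-2.8,"jaw":0},{"dx":-13,"dy":-10.66,"dz":3.1,"az":-2.8,"jaw":0},{"dx":-13,"dy":-10.66,"dz":3.1,"az":-2.8,"jaw":0},{"dx":-13,"dy":-10.66,"dz":3.1,"az":-2.8,"jaw":0},{"dx":-13,"dy":-10.66,"dz":3.1,"az":-2.8,"jaw":0},{"dx":-13,"dy":-10.66,"dz":3.1,"az":-2.8,"jaw":0},{"dx":-13,"dy":-10.66,"dz":3.1,"az":-2.8,"jaw":0},{"dx":-13,"dy":-10.66,"dz":3.1,"az":-2.8,"jaw":0},{"dx":-13,"dy":-10.66,"dz":3.1,"az":-2.8,"jaw":0},{"dx":-13,"dy":-10.66,"dz":3.1,"az":-2.8,"jaw":0},{"dx":-13,"dy":-10.66,"dz":3.1,"az":-2.8,"jaw":0},{"dx":-13,"dy":-10.66,"dz":3.1,"az":-2.8,"jaw":0},{"dx":-13,"dy":-10.66,"dz":3.1,"az":-2.8,"jaw":0},{"dx":-13,"dy":-10.66,"dz":3.1,"az":-2.8,"jaw":0},{"dx":-13,"dy":-10.66,"dz":3.1,"az":-2.8,"jaw":0},{"dx":-13,"dy":-10.66,"dz":3.1,"az":-2.8,"jaw":0},{"dx":-13,"dy":-10.66,"dz":3.1,"az":-2.8,"jaw":0},{"dx":-13,"dy":-10.66,"dz":3.1,"az":-2.8,"jaw":0},{"dx":-13,"dy":-10.66,"dz":3.1,"az":-2.8,"jaw":0},{"dx":-13,"dy":-10.66,"dz":3.1,"az":-2.8,"jaw":0}]'
python3 -c "
from h import *
st();f=manip.grab_frame('top');print('pot',toframe(*w(f,347.5,257.5,.04)[:2]))"
```

```text
t 0.2 frame xy [-552.2  350.9] tip z 221.8 ytool yaw rel frame y -14.01 tilt 0.07 q6 -0.13 F [-0.3  0.4  0.7]
pot [-269.23531123 -316.79608651]schema error: expected keys dx, dy, dz, ax, ay, az, jaw
```

```bash
python3 -m pendant '[{"dx":-13,"dy":-10.66,"dz":3.1,"ax":0,"ay":0,"az":-2.8,"jaw":0},{"dx":-13,"dy":-10.66,"dz":3.1,"ax":0,"ay":0,"az":-2.8,"jaw":0},{"dx":-13,"dy":-10.66,"dz":3.1,"ax":0,"ay":0,"az":-2.8,"jaw":0},{"dx":-13,"dy":-10.66,"dz":3.1,"ax":0,"ay":0,"az":-2.8,"jaw":0},{"dx":-13,"dy":-10.66,"dz":3.1,"ax":0,"ay":0,"az":-2.8,"jaw":0},{"dx":-13,"dy":-10.66,"dz":3.1,"ax":0,"ay":0,"az":-2.8,"jaw":0},{"dx":-13,"dy":-10.66,"dz":3.1,"ax":0,"ay":0,"az":-2.8,"jaw":0},{"dx":-13,"dy":-10.66,"dz":3.1,"ax":0,"ay":0,"az":-2.8,"jaw":0},{"dx":-13,"dy":-10.66,"dz":3.1,"ax":0,"ay":0,"az":-2.8,"jaw":0},{"dx":-13,"dy":-10.66,"dz":3.1,"ax":0,"ay":0,"az":-2.8,"jaw":0},{"dx":-13,"dy":-10.66,"dz":3.1,"ax":0,"ay":0,"az":-2.8,"jaw":0},{"dx":-13,"dy":-10.66,"dz":3.1,"ax":0,"ay":0,"az":-2.8,"jaw":0},{"dx":-13,"dy":-10.66,"dz":3.1,"ax":0,"ay":0,"az":-2.8,"jaw":0},{"dx":-13,"dy":-10.66,"dz":3.1,"ax":0,"ay":0,"az":-2.8,"jaw":0},{"dx":-13,"dy":-10.66,"dz":3.1,"ax":0,"ay":0,"az":-2.8,"jaw":0},{"dx":-13,"dy":-10.66,"dz":3.1,"ax":0,"ay":0,"az":-2.8,"jaw":0},{"dx":-13,"dy":-10.66,"dz":3.1,"ax":0,"ay":0,"az":-2.8,"jaw":0},{"dx":-13,"dy":-10.66,"dz":3.1,"ax":0,"ay":0,"az":-2.8,"jaw":0},{"dx":-13,"dy":-10.66,"dz":3.1,"ax":0,"ay":0,"az":-2.8,"jaw":0},{"dx":-13,"dy":-10.66,"dz":3.1,"ax":0,"ay":0,"az":-2.8,"jaw":0}]'
python3 -c "
from h import *
st()"
```

```text
time: 1.92
position: [0.5544, 0.0421, 0.1204]
eef_rot: [-0.072, -3.14, -0.001]
wrist_force: [-0.1, 0.3, 0.4]
gripper_width: 0.0432
grasp_force: 0.0
t 1.92 frame xy [-151.5 -187.4] tip z 98.4 ytool yaw rel frame y 0.01 tilt 0.06 q6 -1.59 F [-0.1  0.3  0.4]
```

```bash
python3 -m pendant '[{"dx":0,"dy":-0.05,"dz":1,"ax":0,"ay":0,"az":0,"jaw":0},{"dx":0,"dy":-0.05,"dz":2,"ax":0,"ay":0,"az":0,"jaw":0},{"dx":0,"dy":-0.05,"dz":2.2,"ax":0,"ay":0,"az":0,"jaw":0},{"dx":0,"dy":-0.05,"dz":2.2,"ax":0,"ay":0,"az":0,"jaw":0},{"dx":-0.2,"dy":-0.05,"dz":2.2,"ax":0,"ay":0,"az":0,"jaw":0},{"dx":-0.4,"dy":-0.05,"dz":2.2,"ax":0,"ay":0,"az":0,"jaw":0},{"dx":-0.6,"dy":-0.05,"dz":2.2,"ax":0,"ay":0,"az":0,"jaw":0},{"dx":-0.75,"dy":-0.05,"dz":2.2,"ax":0,"ay":0,"az":0,"jaw":0},{"dx":-0.9,"dy":-0.05,"dz":2.2,"ax":0,"ay":0,"az":0,"jaw":0},{"dx":-1,"dy":-0.05,"dz":2.2,"ax":0,"ay":0,"az":0,"jaw":0},{"dx":-1.05,"dy":-0.05,"dz":2.2,"ax":0,"ay":0,"az":0,"jaw":0}]'
python3 -c "
from h import *
st()"
python3 -m pendant '[{"dx":-0.05,"dy":0,"dz":0,"ax":0,"ay":0,"az":0,"jaw":0},{"dx":-0.1,"dy":0,"dz":0,"ax":0,"ay":0,"az":0,"jaw":0},{"dx":-0.1,"dy":0,"dz":0,"ax":0,"ay":0,"az":0,"jaw":0}]'
python3 -c "
from h import *
st()"
```

```text
time: 2.83
position: [0.5979, 0.037, 0.0331]
eef_rot: [0.073, 3.14, -0.0]
wrist_force: [-2.8, -0.3, 1.6]
gripper_width: 0.0436
grasp_force: 1.6
t 2.83 frame xy [-107.8 -190.5] tip z 11.1 ytool yaw rel frame y -0.01 tilt 0.04 q6 -1.59 F [-2.8 -0.3  1.6]
time: 3.08
position: [0.5994, 0.0369, 0.032]
eef_rot: [-0.073, -3.137, 0.0]
wrist_force: [-7.6, -1.1, 4.2]
gripper_width: 0.0434
grasp_force: 3.6
t 3.08 frame xy [-106.3 -190.5] tip z 10.0 ytool yaw rel frame y 0.0 tilt 0.23 q6 -1.59 F [-7.6 -1.1  4.2]
```

```bash
python3 -m pendant '[{"dx":-0.05,"dy":0,"dz":0,"ax":0,"ay":0,"az":0,"jaw":0},{"dx":-0.12,"dy":0,"dz":0,"ax":0,"ay":0,"az":0,"jaw":0},{"dx":-0.12,"dy":0,"dz":0,"ax":0,"ay":0,"az":0,"jaw":0},{"dx":0.3,"dy":0,"dz":0,"ax":0,"ay":0,"az":0,"jaw":0},{"dx":0.6,"dy":-0.4,"dz":0,"ax":0,"ay":0,"az":0,"jaw":0},{"dx":1.5,"dy":-0.4,"dz":0,"ax":0,"ay":0,"az":0,"jaw":0},{"dx":2.4,"dy":-0.4,"dz":0,"ax":0,"ay":0,"az":0,"jaw":0},{"dx":2.72,"dy":-0.38,"dz":0,"ax":0,"ay":0,"az":0,"jaw":0},{"dx":2.72,"dy":-0.2,"dz":0,"ax":0,"ay":0,"az":0,"jaw":0},{"dx":2.72,"dy":0,"dz":0,"ax":0,"ay":0,"az":0,"jaw":0},{"dx":2.72,"dy":0.2,"dz":0,"ax":0,"ay":0,"az":0,"jaw":0},{"dx":2.72,"dy":0.4,"dz":0,"ax":0,"ay":0,"az":0,"jaw":0},{"dx":2.72,"dy":0.6,"dz":0,"ax":0,"ay":0,"az":0,"jaw":0},{"dx":2.72,"dy":0.8,"dz":0,"ax":0,"ay":0,"az":0,"jaw":0},{"dx":2.72,"dy":1,"dz":0,"ax":0,"ay":0,"az":0,"jaw":0},{"dx":2.72,"dy":1.15,"dz":0,"ax":0,"ay":0,"az":0,"jaw":0},{"dx":2.72,"dy":1.2,"dz":0,"ax":0,"ay":0,"az":0,"jaw":0},{"dx":2.72,"dy":1.2,"dz":0,"ax":0,"ay":0,"az":0,"jaw":0}]'
python3 - <<'E'
from h import *
st();f=manip.grab_frame("top");cv2.imwrite("pics/a1.png",cv2.resize(f["color"][140:300,230:430,::-1],None,fx=3,fy=3));tubs(f)
E
```

```text
time: 4.58
position: [0.4944, 0.0909, 0.0324]
eef_rot: [-0.072, -3.141, -0.001]
wrist_force: [0.0, -0.2, -0.8]
gripper_width: 0.0438
grasp_force: 0.0
t 4.58 frame xy [-213.7 -141.5] tip z 10.4 ytool yaw rel frame y 0.04 tilt 0.03 q6 -1.5 F [ 0.  -0.2 -0.8]
blue [650.3  38. ] [93.7 82.1] 88.9
green [457.2 152.1] [39.9  8.7] 81.0
yellow [ 494.  -270.8] [94.3 94.2] 84.5
```

View pics/a1.png

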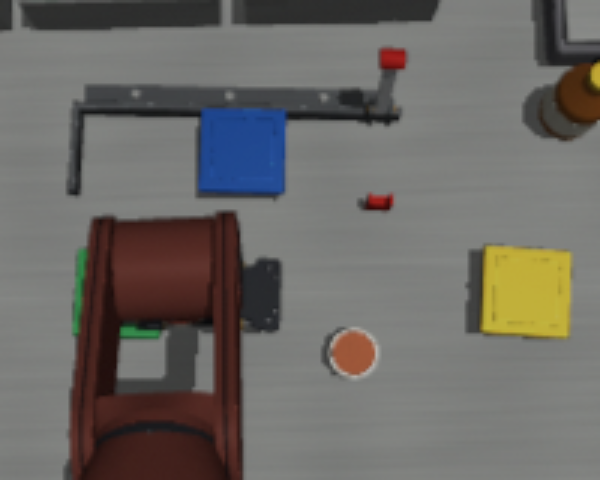

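Blue now sits square on the rail, from (200,108) to (285,192) in this crop. Green's left edge shows at (76,290). I'll check it with the side camera and the projection once the arm is behind it.

```bash
python3 -m pendant '[{"dx":0,"dy":-0.35,"dz":0,"ax":0,"ay":0,"az":0,"jaw":0},{"dx":0.9,"dy":-0.4,"dz":0,"ax":0,"ay":0,"az":0,"jaw":0},{"dx":1.75,"dy":-0.4,"dz":0,"ax":0,"ay":0,"az":0,"jaw":0},{"dx":1.8,"dy":-0.3,"dz":0,"ax":0,"ay":0,"az":0,"jaw":0},{"dx":1.8,"dy":0.6,"dz":0,"ax":0,"ay":0,"az":0,"jaw":0},{"dx":1.8,"dy":1.5,"dz":0,"ax":0,"ay":0,"az":0,"jaw":0},{"dx":1.8,"dy":2.1,"dz":0,"ax":0,"ay":0,"az":0,"jaw":0},{"dx":1.8,"dy":2.1,"dz":0,"ax":0,"ay":0,"az":0,"jaw":0}]'
python3 - <<'E'
from h import *
st();f=manip.grab_frame("top");tubs(f)
g=manip.grab_frame("side");tubs(g,(180,180,420,300))
print("left edge",toframe(*w(f,254.6,237,.052)[:2]))
E
```

```text
time: 5.3
position: [0.4266, 0.1806, 0.0328]
eef_rot: [0.07, 3.14, 0.003]
wrist_force: [-0.1, 0.6, -0.2]
gripper_width: 0.0436
grasp_force: 0.0
t 5.3 frame xy [-285.6  -55. ] tip z 10.8 ytool yaw rel frame y 0.11 tilt 0.11 q6 -1.3 F [-0.1  0.6 -0.2]
blue [650.3  38. ] [93.7 82.1] 88.9
green [506.8 173.5] [90.3 75.7] 88.9
yellow [ 494.  -270.8] [94.3 94.2] 84.5
blue [654.5  38.5] [102.5  95.5] 87.8
green [502.9 179.5] [92.4 79.2] 86.1
yellow none
left edge [-211.71052811   -9.64204453]
```

```bash
python3 -m pendant '[{"dx":-0.3,"dy":0,"dz":0,"ax":0,"ay":0,"az":0,"jaw":0},{"dx":-0.6,"dy":0,"dz":0,"ax":0,"ay":0,"az":0,"jaw":0},{"dx":-0.9,"dy":0,"dz":0,"ax":0,"ay":0,"az":0,"jaw":0},{"dx":-1.2,"dy":0,"dz":0,"ax":0,"ay":0,"az":0,"jaw":0},{"dx":-1.5,"dy":0,"dz":0,"ax":0,"ay":0,"az":0,"jaw":0},{"dx":-1.8,"dy":0,"dz":0,"ax":0,"ay":0,"az":0,"jaw":0},{"dx":-2.1,"dy":0,"dz":0,"ax":0,"ay":0,"az":0,"jaw":0},{"dx":-2.4,"dy":0,"dz":0,"ax":0,"ay":0,"az":0,"jaw":0},{"dx":-2.7,"dy":0,"dz":0,"ax":0,"ay":0,"az":0,"jaw":0},{"dx":-3,"dy":0,"dz":0,"ax":0,"ay":0,"az":0,"jaw":0},{"dx":-3.3,"dy":0,"dz":0,"ax":0,"ay":0,"az":0,"jaw":0},{"dx":-3.6,"dy":0,"dz":0,"ax":0,"ay":0,"az":0,"jaw":0},{"dx":-3.85,"dy":0,"dz":0,"ax":0,"ay":0,"az":0,"jaw":0},{"dx":-4.1,"dy":0,"dz":0,"ax":0,"ay":0,"az":0,"jaw":0},{"dx":-4.25,"dy":0,"dz":0,"ax":0,"ay":0,"az":0,"jaw":0},{"dx":-4.38,"dy":0,"dz":0,"ax":0,"ay":0,"az":0,"jaw":0},{"dx":-4.45,"dy":0,"dz":0,"ax":0,"ay":0,"az":0,"jaw":0},{"dx":-4.55,"dy":0,"dz":0,"ax":0,"ay":0,"az":0,"jaw":0},{"dx":-4.65,"dy":0,"dz":0,"ax":0,"ay":0,"az":0,"jaw":0},{"dx":-4.65,"dy":0,"dz":0,"ax":0,"ay":0,"az":0,"jaw":0}]'
python3 - <<'E'
from h import *
st();f=manip.grab_frame("top");tubs(f)
E
```

```text
time: 7.07
position: [0.605, 0.1681, 0.0309]
eef_rot: [-0.071, -3.124, 0.004]
wrist_force: [-25.9, -2.5, 16.8]
gripper_width: 0.043
grasp_force: 12.7
t 7.07 frame xy [-106.8  -59.2] tip z 8.9 ytool yaw rel frame y 0.06 tilt 1.0 q6 -1.38 F [-25.9  -2.5  16.8]
blue [650.3  36.7] [91.  82.1] 88.9
green [674.2 130.5] [16.9 38.2] 89.9
yellow [ 494.  -270.7] [94.3 94.2] 84.6
```

```bash
python3 -m pendant '[{"dx":0.8,"dy":0,"dz":0,"ax":0,"ay":0,"az":0,"jaw":0},{"dx":1.2,"dy":0,"dz":-0.8,"ax":0,"ay":0,"az":0,"jaw":0},{"dx":1.6,"dy":-0.4,"dz":-1.6,"ax":0,"ay":0,"az":0,"jaw":0},{"dx":2,"dy":-1.3,"dz":-2,"ax":0,"ay":0,"az":0,"jaw":0},{"dx":2.4,"dy":-2.2,"dz":-2,"ax":0,"ay":0,"az":0,"jaw":0},{"dx":2.8,"dy":-3.1,"dz":-2,"ax":0,"ay":0,"az":0,"jaw":0},{"dx":3.2,"dy":-4,"dz":-2,"ax":0,"ay":0,"az":0,"jaw":0},{"dx":3.6,"dy":-4.9,"dz":-2,"ax":0,"ay":0,"az":0,"jaw":0},{"dx":4,"dy":-5.8,"dz":-2,"ax":0,"ay":0,"az":0,"jaw":0},{"dx":4.2,"dy":-6.7,"dz":-2,"ax":0,"ay":0,"az":0,"jaw":0},{"dx":4.2,"dy":-7.6,"dz":-2,"ax":0,"ay":0,"az":0,"jaw":0},{"dx":4.2,"dy":-8.5,"dz":-2,"ax":0,"ay":0,"az":0,"jaw":0},{"dx":4.2,"dy":-9.4,"dz":-2,"ax":0,"ay":0,"az":0,"jaw":0},{"dx":4.2,"dy":-10.3,"dz":-2,"ax":0,"ay":0,"az":0,"jaw":0},{"dx":4.2,"dy":-11.2,"dz":-2,"ax":0,"ay":0,"az":0,"jaw":0},{"dx":4.2,"dy":-11.2,"dz":-2,"ax":0,"ay":0,"az":0,"jaw":0},{"dx":4.2,"dy":-11.2,"dz":-1.2,"ax":0,"ay":0,"az":0,"jaw":0},{"dx":4.2,"dy":-11.2,"dz":-0.5,"ax":0,"ay":0,"az":0,"jaw":0},{"dx":4.2,"dy":-11.2,"dz":0,"ax":0,"ay":0,"az":0,"jaw":0},{"dx":4.2,"dy":-11.2,"dz":0,"ax":0,"ay":0,"az":0,"jaw":0}]'
python3 - <<'E'
from h import *
st();f=manip.grab_frame("top");tubs(f)
E
```

```text
time: 8.78
position: [0.4206, -0.2684, 0.0283]
eef_rot: [-0.073, -3.135, -0.008]
wrist_force: [-1.1, 1.6, -1.0]
gripper_width: 0.0435
grasp_force: 0.0
t 8.78 frame xy [-270.8 -503.7] tip z 6.3 ytool yaw rel frame y -0.03 tilt 0.45 q6 -2.25 F [-1.1  1.6 -1. ]
blue [650.3  38. ] [93.7 82.1] 88.9
green [654.5 169. ] [94.6 78.8] 88.9
yellow [ 500.6 -270.2] [92. 81.] 84.5
```

```bash
python3 -m pendant '[{"dx":-0.3,"dy":0,"dz":0,"ax":0,"ay":0,"az":0,"jaw":0},{"dx":-0.5,"dy":0,"dz":0,"ax":0,"ay":0,"az":0,"jaw":0},{"dx":-0.7,"dy":0,"dz":0,"ax":0,"ay":0,"az":0,"jaw":0},{"dx":-0.9,"dy":0,"dz":0,"ax":0,"ay":0,"az":0,"jaw":0},{"dx":-1,"dy":0,"dz":0,"ax":0,"ay":0,"az":0,"jaw":0},{"dx":-1.05,"dy":0,"dz":0,"ax":0,"ay":0,"az":0,"jaw":0},{"dx":-0.6,"dy":0,"dz":0,"ax":0,"ay":0,"az":0,"jaw":0},{"dx":-0.6,"dy":0,"dz":-0.9,"ax":0,"ay":0,"az":0,"jaw":0},{"dx":-0.6,"dy":-0.2,"dz":-1.8,"ax":0,"ay":0,"az":1.4,"jaw":0},{"dx":-0.8,"dy":-0.5,"dz":-2,"ax":0,"ay":0,"az":2.8,"jaw":0},{"dx":-1,"dy":-0.8,"dz":-2,"ax":0,"ay":0,"az":4.2,"jaw":0},{"dx":-1.2,"dy":-1.1,"dz":-2,"ax":0,"ay":0,"az":5.6,"jaw":0},{"dx":-1.4,"dy":-1.4,"dz":-2,"ax":0,"ay":0,"az":7,"jaw":0},{"dx":-1.6,"dy":-1.7,"dz":-2,"ax":0,"ay":0,"az":8.4,"jaw":0},{"dx":-1.8,"dy":-1.86,"dz":-2,"ax":0,"ay":0,"az":9.8,"jaw":0},{"dx":-2,"dy":-1.86,"dz":-2,"ax":0,"ay":0,"az":11.2,"jaw":0},{"dx":-2.2,"dy":-1.86,"dz":-2,"ax":0,"ay":0,"az":12.6,"jaw":0},{"dx":-2.4,"dy":-1.86,"dz":-2,"ax":0,"ay":0,"az":14,"jaw":0},{"dx":-2.47,"dy":-1.86,"dz":-2,"ax":0,"ay":0,"az":15.4,"jaw":0},{"dx":-2.47,"dy":-1.86,"dz":-2,"ax":0,"ay":0,"az":16.8,"jaw":0}]'
python3 - <<'E'
from h import *
st();f=manip.grab_frame("top");tubs(f)
for p in((412,163),): pass
cv2.imwrite("pics/a2.png",cv2.resize(f["color"][140:300,230:490,::-1],None,fx=3,fy=3))
E
```

```text
time: 10.5
position: [0.52, -0.35, 0.1127]
eef_rot: [2.161, 2.278, 0.001]
wrist_force: [0.2, -0.4, -0.1]
gripper_width: 0.0435
grasp_force: 0.0
t 10.5 frame xy [-167.7 -580.7] tip z 90.7 ytool yaw rel frame y -84.33 tilt 0.08 q6 -0.77 F [ 0.2 -0.4 -0.1]
blue [650.3  38. ] [93.7 82.1] 88.9
green [654.5 168.9] [94.7 78.8] 88.9
yellow [ 525.2 -269.6] [91.7 92.8] 86.6
```

View pics/a2.png

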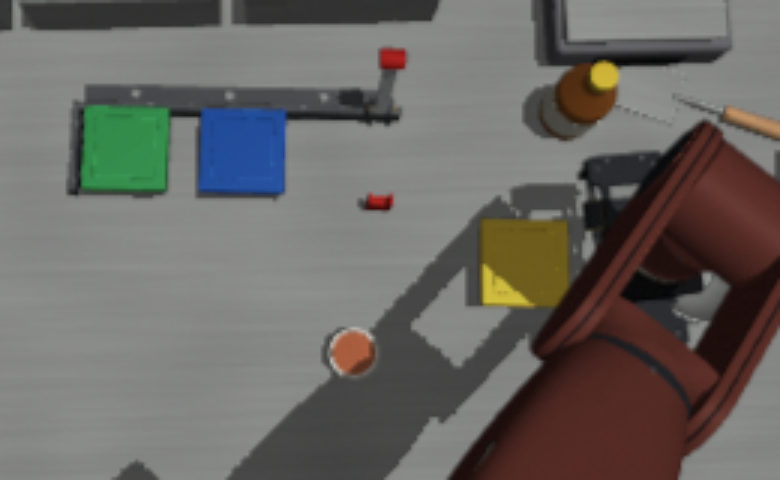

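Green and blue sit on the rail. Yellow has squared up, at (525,262) in the crop. The pot at (352,352) and the catch at (378,202) leave yellow a clear lane. Now I lower the tool and push yellow along +y.

```bash
python3 -m pendant '[{"dx":0,"dy":0,"dz":0.8,"ax":0,"ay":0,"az":1.13,"jaw":0},{"dx":0,"dy":0,"dz":1.6,"ax":0,"ay":0,"az":1.13,"jaw":0},{"dx":0,"dy":0,"dz":2,"ax":0,"ay":0,"az":1.13,"jaw":0},{"dx":0,"dy":0,"dz":2,"ax":0,"ay":0,"az":1.13,"jaw":0}]'
python3 -c "
from h import *
st()"
```

```text
time: 10.88
position: [0.5161, -0.3474, 0.0277]
eef_rot: [-2.257, -2.173, 0.001]
wrist_force: [-1.8, 0.4, -0.5]
gripper_width: 0.0435
grasp_force: 0.0
t 10.88 frame xy [-171.7 -578.3] tip z 5.7 ytool yaw rel frame y -89.51 tilt 0.46 q6 -0.68 F [-1.8  0.4 -0.5]
```

```bash
python3 -m pendant '[{"dx":0.3,"dy":0,"dz":-0.05,"ax":0,"ay":0,"az":0,"jaw":0},{"dx":0.6,"dy":0,"dz":-0.05,"ax":0,"ay":0,"az":0,"jaw":0},{"dx":0.9,"dy":0,"dz":-0.05,"ax":0,"ay":0,"az":0,"jaw":0},{"dx":1.3,"dy":0,"dz":-0.05,"ax":0,"ay":0,"az":0,"jaw":0},{"dx":1.7,"dy":-0.02,"dz":-0.05,"ax":0,"ay":0,"az":0,"jaw":0},{"dx":2.1,"dy":-0.03,"dz":-0.05,"ax":0,"ay":0,"az":0,"jaw":0},{"dx":2.5,"dy":-0.04,"dz":-0.05,"ax":0,"ay":0,"az":0,"jaw":0},{"dx":2.9,"dy":-0.05,"dz":-0.05,"ax":0,"ay":0,"az":0,"jaw":0},{"dx":3.3,"dy":-0.06,"dz":-0.05,"ax":0,"ay":0,"az":0,"jaw":0},{"dx":3.7,"dy":-0.07,"dz":-0.05,"ax":0,"ay":0,"az":0,"jaw":0},{"dx":4.1,"dy":-0.08,"dz":-0.05,"ax":0,"ay":0,"az":0,"jaw":0},{"dx":4.5,"dy":-0.09,"dz":-0.05,"ax":0,"ay":0,"az":0,"jaw":0},{"dx":4.9,"dy":-0.1,"dz":-0.05,"ax":0,"ay":0,"az":0,"jaw":0},{"dx":5.3,"dy":-0.1,"dz":-0.05,"ax":0,"ay":0,"az":0,"jaw":0},{"dx":5.6,"dy":-0.1,"dz":-0.05,"ax":0,"ay":0,"az":0,"jaw":0},{"dx":5.9,"dy":-0.1,"dz":-0.05,"ax":0,"ay":0,"az":0,"jaw":0},{"dx":6.2,"dy":-0.1,"dz":-0.05,"ax":0,"ay":0,"az":0,"jaw":0},{"dx":6.4,"dy":-0.1,"dz":-0.05,"ax":0,"ay":0,"az":0,"jaw":0},{"dx":6.56,"dy":-0.1,"dz":-0.05,"ax":0,"ay":0,"az":0,"jaw":0},{"dx":6.56,"dy":-0.1,"dz":-0.05,"ax":0,"ay":0,"az":0,"jaw":0}]'
python3 -c "
from h import *
st();f=manip.grab_frame('top');tubs(f)"
```

```text
time: 12.55
position: [0.5251, -0.086, 0.0341]
eef_rot: [-2.264, -2.176, -0.0]
wrist_force: [-1.1, -0.4, 0.1]
gripper_width: 0.0435
grasp_force: 0.0
t 12.55 frame xy [-174.9 -316.8] tip z 12.1 ytool yaw rel frame y -89.61 tilt 0.09 q6 -0.27 F [-1.1 -0.4  0.1]
blue [650.3  38. ] [93.7 82.1] 88.9
green [654.5 168.9] [94.7 78.8] 88.9
yellow [530.2   1.4] [37.1 92.1] 84.7
```

```bash
python3 -m pendant '[{"dx":-0.3,"dy":0,"dz":0,"ax":0,"ay":0,"az":0,"jaw":0},{"dx":-0.3,"dy":0,"dz":-0.9,"ax":0,"ay":0,"az":0,"jaw":0},{"dx":-0.3,"dy":0,"dz":-1.8,"ax":0,"ay":0,"az":0,"jaw":0},{"dx":0,"dy":0.8,"dz":-2,"ax":0,"ay":0,"az":0,"jaw":0},{"dx":0.5,"dy":1.6,"dz":-2,"ax":0,"ay":0,"az":0,"jaw":0},{"dx":1,"dy":2.4,"dz":-2,"ax":0,"ay":0,"az":0,"jaw":0},{"dx":1.57,"dy":3.15,"dz":-2,"ax":0,"ay":0,"az":-0.1,"jaw":0},{"dx":1.57,"dy":3.15,"dz":-2,"ax":0,"ay":0,"az":0.08,"jaw":0},{"dx":1.57,"dy":3.15,"dz":-1.2,"ax":0,"ay":0,"az":0.08,"jaw":0},{"dx":1.57,"dy":3.15,"dz":-0.4,"ax":0,"ay":0,"az":0.08,"jaw":0},{"dx":1.57,"dy":3.15,"dz":0,"ax":0,"ay":0,"az":0.08,"jaw":0},{"dx":1.7,"dy":3.15,"dz":0,"ax":0,"ay":0,"az":0.08,"jaw":0},{"dx":1.9,"dy":3.15,"dz":0,"ax":0,"ay":0,"az":0.08,"jaw":0},{"dx":2.1,"dy":3.15,"dz":0,"ax":0,"ay":0,"az":0.08,"jaw":0},{"dx":2.3,"dy":3.15,"dz":0,"ax":0,"ay":0,"az":0.08,"jaw":0},{"dx":2.5,"dy":3.15,"dz":0,"ax":0,"ay":0,"az":0.08,"jaw":0},{"dx":2.65,"dy":3.15,"dz":0,"ax":0,"ay":0,"az":0.08,"jaw":0},{"dx":2.8,"dy":3.15,"dz":0,"ax":0,"ay":0,"az":0.08,"jaw":0},{"dx":2.85,"dy":3.15,"dz":0,"ax":0,"ay":0,"az":0.08,"jaw":0},{"dx":2.85,"dy":3.15,"dz":0,"ax":0,"ay":0,"az":0.08,"jaw":0}]'
python3 -c "
from h import *
st();f=manip.grab_frame('top');tubs(f)"
```

```text
time: 14.27
position: [0.6575, 0.0208, 0.0365]
eef_rot: [2.27, 2.167, 0.001]
wrist_force: [1.0, -5.0, 3.2]
gripper_width: 0.0434
grasp_force: 2.8
t 14.27 frame xy [ -47.6 -203.9] tip z 14.5 ytool yaw rel frame y -89.99 tilt 0.22 q6 -0.04 F [ 1.  -5.   3.2]
blue [652.8  83. ] [30.1 65.1] 88.9
green [656.4 177.9] [90.8 75.5] 88.9
yellow [529.3 -44.5] [49.2 89.8] 88.4
```

```bash
python3 -m pendant '[{"dx":0.06,"dy":0,"dz":0,"ax":0,"ay":0,"az":0,"jaw":0},{"dx":0.12,"dy":0,"dz":0,"ax":0,"ay":0,"az":0,"jaw":0},{"dx":0.18,"dy":0,"dz":0,"ax":0,"ay":0,"az":0,"jaw":0},{"dx":0.18,"dy":0,"dz":0,"ax":0,"ay":0,"az":0,"jaw":0}]'
python3 -c "
from h import *
st()"
```

```text
time: 14.65
position: [0.6579, 0.0211, 0.0365]
eef_rot: [2.265, 2.162, -0.009]
wrist_force: [-0.7, -27.8, 4.0]
gripper_width: 0.0437
grasp_force: 14.3
t 14.65 frame xy [ -47.1 -203.6] tip z 14.5 ytool yaw rel frame y -90.0 tilt 0.68 q6 -0.03 F [ -0.7 -27.8   4. ]
```

```bash
python3 -m pendant '[{"dx":-0.6,"dy":0,"dz":0,"ax":0,"ay":0,"az":0,"jaw":0},{"dx":-0.6,"dy":0,"dz":-0.9,"ax":0,"ay":0,"az":0,"jaw":0},{"dx":-0.6,"dy":0,"dz":-1.8,"ax":0,"ay":0,"az":0,"jaw":0},{"dx":-0.6,"dy":-0.9,"dz":-2,"ax":0,"ay":0,"az":0,"jaw":0},{"dx":-0.7,"dy":-1.8,"dz":-2,"ax":0,"ay":0,"az":-1.4,"jaw":0},{"dx":-0.8,"dy":-2.7,"dz":-2,"ax":0,"ay":0,"az":-2.8,"jaw":0},{"dx":-0.9,"dy":-3.6,"dz":-2,"ax":0,"ay":0,"az":-4.2,"jaw":0},{"dx":-1,"dy":-4.4,"dz":-2,"ax":0,"ay":0,"az":-5.6,"jaw":0},{"dx":-1.2,"dy":-4.72,"dz":-2,"ax":0,"ay":0,"az":-7,"jaw":0},{"dx":-1.35,"dy":-4.72,"dz":-2,"ax":0,"ay":0,"az":-8.4,"jaw":0},{"dx":-1.35,"dy":-4.72,"dz":-2,"ax":0,"ay":0,"az":-9.8,"jaw":0},{"dx":-1.35,"dy":-4.72,"dz":-2,"ax":0,"ay":0,"az":-11.2,"jaw":0},{"dx":-1.35,"dy":-4.72,"dz":-2,"ax":0,"ay":0,"az":-12.6,"jaw":0},{"dx":-1.35,"dy":-4.72,"dz":-2,"ax":0,"ay":0,"az":-14,"jaw":0},{"dx":-1.35,"dy":-4.72,"dz":-2,"ax":0,"ay":0,"az":-15.4,"jaw":0},{"dx":-1.35,"dy":-4.72,"dz":-2,"ax":0,"ay":0,"az":-16.8,"jaw":0},{"dx":-1.35,"dy":-4.72,"dz":-2,"ax":0,"ay":0,"az":-18,"jaw":0},{"dx":-1.35,"dy":-4.72,"dz":-2,"ax":0,"ay":0,"az":-18,"jaw":0}]'
python3 - <<'E'
from h import *
st();f=manip.grab_frame("top");tubs(f)
f2=manip.grab_frame("side");tubs(f2,(180,140,420,300))
cv2.imwrite("pics/a3.png",cv2.resize(f["color"][150:280,240:400,::-1],None,fx=4,fy=4))
E
```

```text
time: 16.15
position: [0.4657, -0.0159, 0.1152]
eef_rot: [0.068, 3.139, 0.001]
wrist_force: [-0.9, 0.2, 0.6]
gripper_width: 0.0432
grasp_force: 0.0
t 16.15 frame xy [-237.5 -249.4] tip z 93.2 ytool yaw rel frame y 0.18 tilt 0.1 q6 -1.73 F [-0.9  0.2  0.6]
blue [652.8  81.6] [93.8 78.8] 88.9
green [655.8 177. ] [93.1 79.1] 87.4
yellow [564.6 -25.4] [90.3 23.5] 86.4
blue [657.   80.7] [94.7 96. ] 87.4
green [660.9 180.3] [94.9 93.4] 87.6
yellow [534.3 -20. ] [80.2 97.4] 0.1
```

View pics/a3.png

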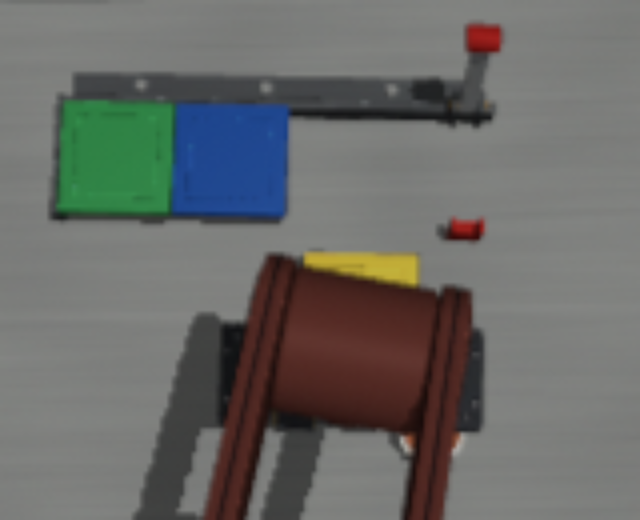

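Green and blue are butted in the corner, with the seam at crop column 174. Yellow's far edge spans (303..419, 253), with about 12 mm to spare next to blue and clear of the post at (440,228). Now I push yellow in.

```bash
python3 -m pendant '[{"dx":0.1,"dy":0,"dz":0.9,"ax":0,"ay":0,"az":0,"jaw":0},{"dx":0.1,"dy":0,"dz":1.8,"ax":0,"ay":0,"az":0,"jaw":0},{"dx":0.1,"dy":0,"dz":2,"ax":0,"ay":0,"az":0,"jaw":0},{"dx":0.1,"dy":0,"dz":2,"ax":0,"ay":0,"az":0,"jaw":0},{"dx":-0.1,"dy":0,"dz":2,"ax":0,"ay":0,"az":0,"jaw":0},{"dx":-0.4,"dy":0,"dz":2,"ax":0,"ay":0,"az":0,"jaw":0},{"dx":-0.7,"dy":0,"dz":2,"ax":0,"ay":0,"az":0,"jaw":0},{"dx":-1,"dy":0,"dz":2,"ax":0,"ay":0,"az":0,"jaw":0},{"dx":-1.3,"dy":0,"dz":2,"ax":0,"ay":0,"az":0,"jaw":0},{"dx":-1.6,"dy":0,"dz":2,"ax":0,"ay":0,"az":0,"jaw":0},{"dx":-1.9,"dy":0,"dz":2,"ax":0,"ay":0,"az":0,"jaw":0},{"dx":-2.2,"dy":0,"dz":2,"ax":0,"ay":0,"az":0,"jaw":0},{"dx":-2.5,"dy":0,"dz":2,"ax":0,"ay":0,"az":0,"jaw":0},{"dx":-2.75,"dy":0,"dz":2,"ax":0,"ay":0,"az":0,"jaw":0},{"dx":-3,"dy":0,"dz":2,"ax":0,"ay":0,"az":0,"jaw":0},{"dx":-3.15,"dy":0,"dz":2,"ax":0,"ay":0,"az":0,"jaw":0},{"dx":-3.25,"dy":0,"dz":2,"ax":0,"ay":0,"az":0,"jaw":0},{"dx":-3.35,"dy":0,"dz":2,"ax":0,"ay":0,"az":0,"jaw":0},{"dx":-3.48,"dy":0,"dz":2,"ax":0,"ay":0,"az":0,"jaw":0},{"dx":-3.48,"dy":0,"dz":2,"ax":0,"ay":0,"az":0,"jaw":0}]'
python3 - <<'E'
from h import *
st();f=manip.grab_frame("top");tubs(f)
E
```

```text
time: 17.92
position: [0.597, -0.0228, 0.0341]
eef_rot: [-0.072, -3.122, -0.001]
wrist_force: [-30.2, -0.2, 20.7]
gripper_width: 0.0435
grasp_force: 15.2
t 17.92 frame xy [-106.  -250.2] tip z 12.1 ytool yaw rel frame y -0.0 tilt 1.05 q6 -1.69 F [-30.2  -0.2  20.7]
blue [653.   93.5] [70.  78.8] 88.9
green [655.8 177. ] [93.1 79.1] 87.4
yellow none
```

```bash
python3 -m pendant '[{"dx":0.6,"dy":0,"dz":0,"ax":0,"ay":0,"az":0,"jaw":0},{"dx":0.6,"dy":0,"dz":-0.9,"ax":0,"ay":0,"az":0,"jaw":1},{"dx":0.6,"dy":0,"dz":-1.8,"ax":0,"ay":0,"az":0,"jaw":1},{"dx":0.2,"dy":-0.8,"dz":-2,"ax":0,"ay":0,"az":0,"jaw":1},{"dx":-0.4,"dy":-1.5,"dz":-2,"ax":0,"ay":0,"az":0,"jaw":1},{"dx":-1.15,"dy":-1.93,"dz":-2,"ax":0,"ay":0,"az":0,"jaw":1},{"dx":-1.15,"dy":-1.93,"dz":-2,"ax":0,"ay":0,"az":0,"jaw":1},{"dx":-1.15,"dy":-1.93,"dz":-2,"ax":0,"ay":0,"az":0,"jaw":1}]'
python3 - <<'E'
from h import *
st();print(manip.read_state()["gripper_width"]);f=manip.grab_frame("top");tubs(f)
E
```

```text
time: 18.63
position: [0.648, -0.1039, 0.1153]
eef_rot: [0.078, 3.139, -0.0]
wrist_force: [-1.2, 0.6, 0.1]
gripper_width: 0.0056
grasp_force: 0.0
t 18.63 frame xy [ -51.3 -328.9] tip z 93.3 ytool yaw rel frame y -0.18 tilt 0.1 q6 -1.8 F [-1.2  0.6  0.1]
0.00560801693674561
blue [652.8  81.6] [93.8 78.8] 88.9
green [654.7 177.4] [91.9 78.8] 88.9
yellow [6.494e+02 3.000e-01] [26.2 82.8] 86.1
```

```bash
python3 -m pendant '[{"dx":0,"dy":0,"dz":0.7,"ax":0,"ay":0,"az":0,"jaw":1},{"dx":0,"dy":0,"dz":1.4,"ax":0,"ay":0,"az":0,"jaw":1},{"dx":0,"dy":0,"dz":2,"ax":0,"ay":0,"az":0,"jaw":1},{"dx":0,"dy":0,"dz":2,"ax":0,"ay":0,"az":0,"jaw":1},{"dx":0,"dy":0.1,"dz":2,"ax":0,"ay":0,"az":0,"jaw":1},{"dx":0,"dy":0.2,"dz":2,"ax":0,"ay":0,"az":0,"jaw":1},{"dx":0,"dy":0.3,"dz":2,"ax":0,"ay":0,"az":0,"jaw":1},{"dx":0,"dy":0.4,"dz":2,"ax":0,"ay":0,"az":0,"jaw":1},{"dx":0,"dy":0.5,"dz":2,"ax":0,"ay":0,"az":0,"jaw":1},{"dx":0,"dy":0.58,"dz":2,"ax":0,"ay":0,"az":0,"jaw":1},{"dx":0,"dy":0.64,"dz":2,"ax":0,"ay":0,"az":0,"jaw":1},{"dx":0,"dy":0.64,"dz":2,"ax":0,"ay":0,"az":0,"jaw":1}]'
python3 - <<'E'
from h import *
st();f=manip.grab_frame("top");tubs(f)
E
```

```text
time: 19.68
position: [0.6492, -0.0773, 0.0368]
eef_rot: [0.074, 3.137, -0.002]
wrist_force: [-1.0, -5.0, 4.2]
gripper_width: 0.0003
grasp_force: 2.2
t 19.68 frame xy [ -51.3 -302.2] tip z 14.8 ytool yaw rel frame y -0.04 tilt 0.21 q6 -1.76 F [-1.  -5.   4.2]
blue [652.8  81.7] [93.7 78.8] 88.9
green [655.8 177. ] [93.1 79.1] 87.4
yellow [651.7  24.7] [ 6.7 78.7] 89.2
```

Continue until the row is hard against the stop.

```bash
python3 -m pendant '[{"dx":0,"dy":0.06,"dz":0,"ax":0,"ay":0,"az":0,"jaw":1},{"dx":0,"dy":0.12,"dz":0,"ax":0,"ay":0,"az":0,"jaw":1},{"dx":0,"dy":0.18,"dz":0,"ax":0,"ay":0,"az":0,"jaw":1},{"dx":0,"dy":0.18,"dz":0,"ax":0,"ay":0,"az":0,"jaw":1}]'
python3 -c "
from h import *
st()"
```

```text
time: 20.07
position: [0.6492, -0.0761, 0.0365]
eef_rot: [0.075, 3.138, -0.015]
wrist_force: [-4.2, -24.2, 4.9]
gripper_width: 0.0004
grasp_force: 12.3
t 20.07 frame xy [ -51.3 -301.1] tip z 14.5 ytool yaw rel frame y -0.08 tilt 0.56 q6 -1.75 F [ -4.2 -24.2   4.9]
```

```bash
python3 -m pendant '[{"dx":0,"dy":-0.5,"dz":0,"ax":0,"ay":0,"az":0,"jaw":1},{"dx":0,"dy":-0.5,"dz":-0.8,"ax":0,"ay":0,"az":0,"jaw":1},{"dx":0.3,"dy":-0.5,"dz":-1.7,"ax":0,"ay":0,"az":0,"jaw":1},{"dx":1.2,"dy":0,"dz":-2.2,"ax":0,"ay":0,"az":0,"jaw":1},{"dx":2.1,"dy":0,"dz":-3,"ax":0,"ay":0,"az":0,"jaw":1},{"dx":3,"dy":0,"dz":-4,"ax":0,"ay":0,"az":0,"jaw":1},{"dx":3.8,"dy":0,"dz":-5,"ax":0,"ay":0,"az":0,"jaw":1},{"dx":3.8,"dy":0,"dz":-5,"ax":0,"ay":0,"az":0,"jaw":1}]'
python3 - <<'E'
from h import *
st();f=manip.grab_frame("top");tubs(f);g=manip.grab_frame("side");tubs(g,(200,140,420,300))
a=cv2.resize(f["color"][155:225,245:375,::-1],None,fx=5,fy=5,interpolation=cv2.INTER_CUBIC)
b=cv2.resize(g["color"][120:280,230:390,::-1],None,fx=1.5,fy=1.5,interpolation=cv2.INTER_CUBIC)
o=np.zeros((a.shape[0]+b.shape[0],650,3),np.uint8);o[:a.shape[0]]=a;o[a.shape[0]:,:b.shape[1]]=b;cv2.imwrite("pics/a4.png",o)
E
```

```text
time: 20.73
position: [0.4948, -0.0614, 0.2366]
eef_rot: [0.073, 3.139, 0.001]
wrist_force: [1.1, 0.2, 1.0]
gripper_width: 0.0005
grasp_force: 0.0
t 20.73 frame xy [-206.3 -293.6] tip z 214.6 ytool yaw rel frame y -0.01 tilt 0.09 q6 -1.81 F [1.1 0.2 1. ]
blue [652.8  81.6] [93.6 78.8] 88.9
green [654.7 177.4] [92.  78.8] 88.9
yellow [649.3 -13.9] [90.8 82.1] 88.9
blue [657.3  83.6] [88.6 96.3] 87.6
green [660.9 180.8] [95.6 93.4] 87.5
yellow [653.6 -15.7] [94.4 96.2] 87.6
```

View pics/a4.png

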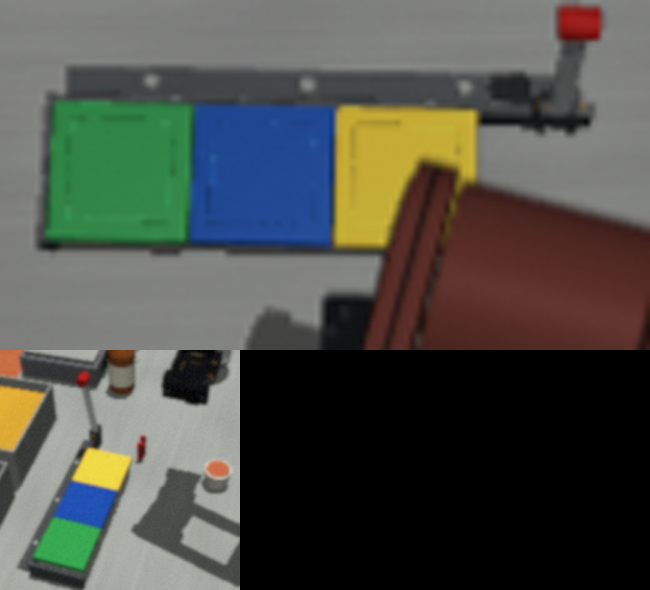

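The row is straight and gap-free: seams at crop columns 191 and 334, front edges at rows 243 to 248. I'll press it once more against the rail at each seam, to be sure.

```bash
python3 -m pendant '[{"dx":-0.3,"dy":0.8,"dz":0.5,"ax":0,"ay":0,"az":0,"jaw":0},{"dx":-0.6,"dy":1.6,"dz":1,"ax":0,"ay":0,"az":0,"jaw":0},{"dx":-1,"dy":2.5,"dz":1.5,"ax":0,"ay":0,"az":0,"jaw":0},{"dx":-1.5,"dy":2.5,"dz":2.4,"ax":0,"ay":0,"az":0,"jaw":0},{"dx":-1.9,"dy":2.5,"dz":3.3,"ax":0,"ay":0,"az":0,"jaw":0},{"dx":-1.9,"dy":2.5,"dz":4.2,"ax":0,"ay":0,"az":0,"jaw":0},{"dx":-1.9,"dy":2.5,"dz":5,"ax":0,"ay":0,"az":0,"jaw":0},{"dx":-2.2,"dy":2.5,"dz":5,"ax":0,"ay":0,"az":0,"jaw":0},{"dx":-2.4,"dy":2.5,"dz":5,"ax":0,"ay":0,"az":0,"jaw":0},{"dx":-2.5,"dy":2.5,"dz":5,"ax":0,"ay":0,"az":0,"jaw":0},{"dx":-2.62,"dy":2.5,"dz":5,"ax":0,"ay":0,"az":0,"jaw":0},{"dx":-2.62,"dy":2.5,"dz":5,"ax":0,"ay":0,"az":0,"jaw":0}]'
python3 -c "
from h import *
st()"
python3 -m pendant '[{"dx":0.5,"dy":0,"dz":0,"ax":0,"ay":0,"az":0,"jaw":0},{"dx":0.5,"dy":0.9,"dz":0,"ax":0,"ay":0,"az":0,"jaw":0},{"dx":0.5,"dy":1.8,"dz":0,"ax":0,"ay":0,"az":0,"jaw":0},{"dx":0.5,"dy":2.4,"dz":0,"ax":0,"ay":0,"az":0,"jaw":0},{"dx":0.3,"dy":2.4,"dz":0,"ax":0,"ay":0,"az":0,"jaw":0},{"dx":0.15,"dy":2.4,"dz":0,"ax":0,"ay":0,"az":0,"jaw":0},{"dx":0.05,"dy":2.4,"dz":0,"ax":0,"ay":0,"az":0,"jaw":0},{"dx":-0.03,"dy":2.4,"dz":0,"ax":0,"ay":0,"az":0,"jaw":0},{"dx":-0.03,"dy":2.4,"dz":0,"ax":0,"ay":0,"az":0,"jaw":0}]'
python3 -c "
from h import *
st()"
```

```text
time: 21.83
position: [0.5993, 0.033, 0.0327]
eef_rot: [-0.072, -3.125, -0.0]
wrist_force: [-21.9, -0.7, 6.8]
gripper_width: 0.0433
grasp_force: 10.9
t 21.83 frame xy [-106.2 -194.4] tip z 10.7 ytool yaw rel frame y 0.03 tilt 0.92 q6 -1.6 F [-21.9  -0.7   6.8]
time: 22.58
position: [0.6035, 0.1298, 0.0337]
eef_rot: [-0.072, -3.121, -0.002]
wrist_force: [-31.6, 7.5, 20.1]
gripper_width: 0.0438
grasp_force: 16.2
t 22.58 frame xy [-106.6  -97.5] tip z 11.7 ytool yaw rel frame y 0.02 tilt 1.12 q6 -1.44 F [-31.6   7.5  20.1]
```

```bash
python3 -m pendant '[{"dx":0.6,"dy":0,"dz":0,"ax":0,"ay":0,"az":0,"jaw":1},{"dx":0.7,"dy":0,"dz":-0.9,"ax":0,"ay":0,"az":0,"jaw":1},{"dx":0.7,"dy":0,"dz":-1.8,"ax":0,"ay":0,"az":0,"jaw":1},{"dx":0.7,"dy":-0.4,"dz":-2.7,"ax":0,"ay":0,"az":0,"jaw":1},{"dx":0.6,"dy":-1,"dz":-3.5,"ax":0,"ay":0,"az":0,"jaw":1},{"dx":0.2,"dy":-1.6,"dz":-4.2,"ax":0,"ay":0,"az":0,"jaw":1},{"dx":-0.4,"dy":-2.2,"dz":-4.8,"ax":0,"ay":0,"az":0,"jaw":1},{"dx":-1,"dy":-2.9,"dz":-5.1,"ax":0,"ay":0,"az":0,"jaw":1},{"dx":-1.6,"dy":-3.5,"dz":-5.1,"ax":0,"ay":0,"az":0,"jaw":1},{"dx":-2.2,"dy":-4.1,"dz":-5.1,"ax":0,"ay":0,"az":0,"jaw":1},{"dx":-2.8,"dy":-4.7,"dz":-5.1,"ax":0,"ay":0,"az":0,"jaw":1},{"dx":-3.4,"dy":-5.3,"dz":-5.1,"ax":0,"ay":0,"az":0,"jaw":1},{"dx":-4,"dy":-5.9,"dz":-5.1,"ax":0,"ay":0,"az":0,"jaw":1},{"dx":-4.15,"dy":-6.2,"dz":-5.1,"ax":0,"ay":0,"az":0,"jaw":1},{"dx":-4.15,"dy":-6.2,"dz":-5.1,"ax":0,"ay":0,"az":0,"jaw":1},{"dx":-4.15,"dy":-6.2,"dz":-5.1,"ax":0,"ay":0,"az":0,"jaw":1}]'
python3 -c "
from h import *
st()"
```

```text
time: 23.92
position: [0.7656, -0.1293, 0.2387]
eef_rot: [0.078, 3.14, 0.0]
wrist_force: [-0.1, 0.8, -0.4]
gripper_width: -0.0
grasp_force: 0.0
t 23.92 frame xy [  67.4 -348.8] tip z 216.7 ytool yaw rel frame y -0.2 tilt 0.03 q6 -1.79 F [-0.1  0.8 -0.4]
```

```bash
python3 -m pendant '[{"dx":0,"dy":0.05,"dz":0.7,"ax":0,"ay":0,"az":0,"jaw":1},{"dx":0,"dy":0.05,"dz":1.35,"ax":0,"ay":0,"az":0,"jaw":1},{"dx":0.3,"dy":0.05,"dz":1.35,"ax":0,"ay":0,"az":0,"jaw":1},{"dx":0.6,"dy":0.05,"dz":1.35,"ax":0,"ay":0,"az":0,"jaw":1},{"dx":0.9,"dy":0.05,"dz":1.35,"ax":0,"ay":0,"az":0,"jaw":1},{"dx":1.22,"dy":0.05,"dz":1.35,"ax":0,"ay":0,"az":0,"jaw":1},{"dx":1.6,"dy":0.05,"dz":1.38,"ax":0,"ay":0,"az":0,"jaw":1},{"dx":1.98,"dy":0.05,"dz":1.42,"ax":0,"ay":0,"az":0,"jaw":1},{"dx":2.35,"dy":0.05,"dz":1.53,"ax":0,"ay":0,"az":0,"jaw":1},{"dx":2.71,"dy":0.05,"dz":1.67,"ax":0,"ay":0,"az":0,"jaw":1},{"dx":3.04,"dy":0.05,"dz":1.88,"ax":0,"ay":0,"az":0,"jaw":1},{"dx":3.35,"dy":0.05,"dz":2.12,"ax":0,"ay":0,"az":0,"jaw":1},{"dx":3.52,"dy":0.05,"dz":2.3,"ax":0,"ay":0,"az":0,"jaw":1},{"dx":3.69,"dy":0.05,"dz":2.49,"ax":0,"ay":0,"az":0,"jaw":1},{"dx":3.83,"dy":0.05,"dz":2.72,"ax":0,"ay":0,"az":0,"jaw":1},{"dx":3.96,"dy":0.05,"dz":2.94,"ax":0,"ay":0,"az":0,"jaw":1},{"dx":3.96,"dy":0.05,"dz":2.94,"ax":0,"ay":0,"az":0,"jaw":1}]'
python3 - <<'E'
from h import *
st()
g=manip.grab_frame("side");f=manip.grab_frame("top")
h=[cv2.resize(g["color"][110:260,260:400,::-1],None,fx=2.7,fy=2.7),cv2.resize(f["color"][135:285,250:390,::-1],None,fx=2.7,fy=2.7)]
cv2.imwrite("pics/a5.png",np.hstack(h))
E
```

```text
time: 25.33
position: [0.6052, -0.1172, 0.1184]
eef_rot: [-0.074, -3.137, -0.002]
wrist_force: [-1.3, 0.7, -0.6]
gripper_width: 0.0008
grasp_force: 0.0
t 25.33 frame xy [ -93.4 -344.1] tip z 96.4 ytool yaw rel frame y -0.05 tilt 0.24 q6 -1.84 F [-1.3  0.7 -0.6]
```

View pics/a5.png

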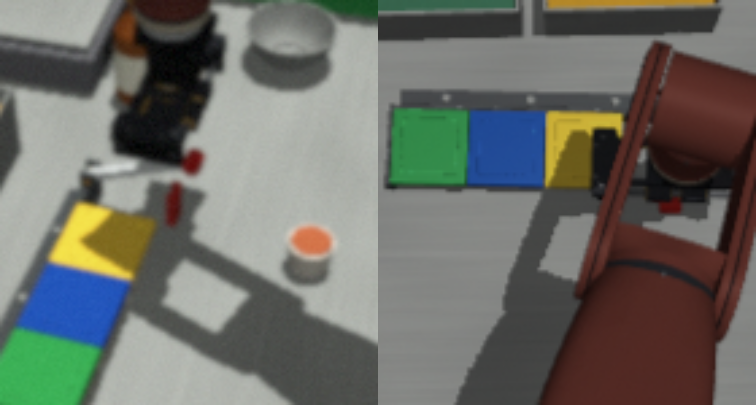

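The side view shows the bar lowered to about 25°, with its grip at (193,160) above the catch at (175,203). Next the tool moves over the grip and presses down.

```bash
python3 -m pendant '[{"dx":0,"dy":0,"dz":-0.85,"ax":0,"ay":0,"az":0,"jaw":1},{"dx":0.4,"dy":0,"dz":-0.95,"ax":0,"ay":0,"az":0,"jaw":1},{"dx":0.8,"dy":0,"dz":-0.85,"ax":0,"ay":0,"az":0,"jaw":1},{"dx":0.8,"dy":0,"dz":-0.5,"ax":0,"ay":0,"az":0,"jaw":1},{"dx":0.85,"dy":0,"dz":-0.2,"ax":0,"ay":0,"az":0,"jaw":1},{"dx":0.88,"dy":0,"dz":0.1,"ax":0,"ay":0,"az":0,"jaw":1},{"dx":0.9,"dy":0,"dz":0.35,"ax":0,"ay":0,"az":0,"jaw":1},{"dx":0.95,"dy":0,"dz":0.6,"ax":0,"ay":0,"az":0,"jaw":1},{"dx":0.98,"dy":0,"dz":0.8,"ax":0,"ay":0,"az":0,"jaw":1},{"dx":1,"dy":0,"dz":0.95,"ax":0,"ay":0,"az":0,"jaw":1},{"dx":1,"dy":0,"dz":1.05,"ax":0,"ay":0,"az":0,"jaw":1},{"dx":1,"dy":0,"dz":1.1,"ax":0,"ay":0,"az":0,"jaw":1},{"dx":1,"dy":0,"dz":1.1,"ax":0,"ay":0,"az":0,"jaw":1}]'
python3 -c "
from h import *
st()"
python3 -m pendant '[{"dx":0,"dy":0,"dz":0.05,"ax":0,"ay":0,"az":0,"jaw":1},{"dx":0,"dy":0,"dz":0.1,"ax":0,"ay":0,"az":0,"jaw":1},{"dx":0,"dy":0,"dz":0.15,"ax":0,"ay":0,"az":0,"jaw":1},{"dx":0,"dy":0,"dz":0.15,"ax":0,"ay":0,"az":0,"jaw":1}]'
python3 -c "
from h import *
st()"
```

```text
time: 26.52
position: [0.5671, -0.1159, 0.0781]
eef_rot: [-0.074, -3.139, -0.0]
wrist_force: [-5.7, 1.0, 9.0]
gripper_width: 0.0002
grasp_force: 4.1
t 26.52 frame xy [-131.5 -344.6] tip z 56.1 ytool yaw rel frame y -0.04 tilt 0.09 q6 -1.86 F [-5.7  1.   9. ]
time: 26.85
position: [0.5676, -0.116, 0.077]
eef_rot: [-0.073, -3.139, 0.0]
wrist_force: [-21.9, 6.9, 43.2]
gripper_width: 0.0004
grasp_force: 21.4
t 26.85 frame xy [-131.  -344.8] tip z 55.0 ytool yaw rel frame y -0.01 tilt 0.1 q6 -1.86 F [-21.9   6.9  43.2]
```

```bash
python3 -m pendant '[{"dx":0,"dy":0,"dz":-0.5,"ax":0,"ay":0,"az":0,"jaw":1},{"dx":0,"dy":0,"dz":-1.5,"ax":0,"ay":0,"az":0,"jaw":1},{"dx":0.5,"dy":-0.5,"dz":-2.4,"ax":0,"ay":0,"az":0,"jaw":1},{"dx":1,"dy":-1.3,"dz":-3,"ax":0,"ay":0,"az":0,"jaw":1},{"dx":1.5,"dy":-2.2,"dz":-3.2,"ax":0,"ay":0,"az":0,"jaw":1},{"dx":2,"dy":-3.1,"dz":-3.2,"ax":0,"ay":0,"az":0,"jaw":1},{"dx":2.5,"dy":-3.8,"dz":-3.2,"ax":0,"ay":0,"az":0,"jaw":1},{"dx":2.5,"dy":-4,"dz":-3.2,"ax":0,"ay":0,"az":0,"jaw":1},{"dx":2.5,"dy":-4,"dz":-3.2,"ax":0,"ay":0,"az":0,"jaw":1}]'
python3 - <<'E'
from h import *
st();f=manip.grab_frame("top");tubs(f);g=manip.grab_frame("side");tubs(g,(200,140,420,300))
h=[cv2.resize(g["color"][120:260,250:380,::-1],None,fx=2.9,fy=2.9,interpolation=cv2.INTER_CUBIC),cv2.resize(f["color"][145:285,240:380,::-1],None,fx=2.9,fy=2.9,interpolation=cv2.INTER_CUBIC)]
cv2.imwrite("pics/a6.png",np.hstack(h))
E
```

```text
time: 27.6
position: [0.4592, -0.2737, 0.1996]
eef_rot: [0.081, 3.139, -0.002]
wrist_force: [1.0, 0.0, 0.5]
gripper_width: 0.0005
grasp_force: 0.0
t 27.6 frame xy [-232.  -507.2] tip z 177.6 ytool yaw rel frame y -0.31 tilt 0.1 q6 -2.2 F [1.  0.  0.5]
blue [652.8  81.6] [93.6 78.8] 88.9
green [655.8 177. ] [93.1 79. ] 87.4
yellow [649.3 -13.9] [90.8 82.1] 88.9
blue [657.3  83.6] [88.6 96.4] 87.6
green [660.6 180.6] [94.9 93. ] 87.1
yellow [652.9 -14.8] [93.  97.2] 87.4
```

View pics/a6.png

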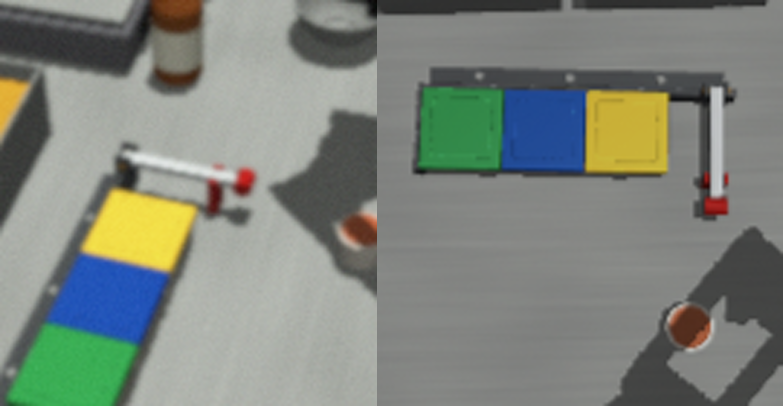

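The bar lies level in the catch, from the hinge at (716,92) to the grip at (716,206). The tubs form one straight, closed row, the pot hasn't moved and the robot touches nothing, so I'm handing in.

```bash
python3 -c "
from workcell import manip
print(manip.sign_off())"
```

```text
the job is handed in; nothing more can be done
None
```

The job is handed in: the green, blue and yellow tubs sit in one closed row, flush against the back rail and end stop, the retaining bar is fully down in its catch, and the bystander items were left alone, all in about 28 s of the 72 s allowed.

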